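# Hold the spring catch down and slide the tortoise dish into the feeding bay

## Robot

A 6-joint arm with a two-finger parallel gripper is mounted at the origin on the work surface. World frame = base frame: x ahead of the robot, y to its left, z up, the work surface at z = 0. Lengths are in mm, angles in rad, forces in N, time in s.
With the tool pointing down it reaches from about 350 to 875 mm from the base axis. Payload 4.2 kg.
Tool frame: the origin (TCP) lies at the very end of the fingers, on their centre line; the grasp point (between the pads) lies 19 mm behind it; z points along the fingers, y is the line along which they close (so a half turn about z gives the same grasp; the last joint's range is limited). The gripper opens to 85 mm and grips with 20 to 120 N. Pads are 22 mm wide; open, the fingers measure 114 mm over their backs; the gripper's body (76 mm by 85 mm) begins 54 mm behind the grasp point. The pads swing forward as they close: fully open they stand 13 mm farther back than shut.
Start: joints at [-0.865, 0.385, 0.008, 0, -1.194, -0.259], TCP at [270.063, -563.618, 231.312] pointing down, gripper open.
Joint ranges: [-3.14, 3.14], [-1.21, 2.06], [-1.07, 1.41], [-3.16, 2.05], [-2.99, -0.16], [-3.1, 3.1]. Speed limits (rad/s): [2.79, 2.79, 3.14, 3.14, 3.14, 3.14].

## Interface

Orientations are given as a unit quaternion [x, y, z, w].
In Python, from bench import arm gives the robot as it stands.
- The arm moves only by the tool servo_tool, never from a script. Its argument "rows" is a list that holds one entry, the list of rows, each a list of 7 numbers: the finger opening in mm, from 0 to 85.4, then the shift along the tool's x, y, z in mm, then the turn, a rotation vector about the tool's x, y, z in rad. A call has 1 to 10 rows; each row is the pose to reach, as a shift and turn from the pose commanded when the call began, along the tool's axes at that moment; what a row does not reach only later rows make up. A row lasts 1/8 s, in which the tool goes at most 62.5 mm and 10.7 degrees, less where a joint would pass 70% of its speed; a pose out of reach is approached as far as the arm can. A call with a gripper value outside its range is refused whole. The fingers move at their own pace and stop on an object; the grip force is fixed at half the most. Time passes only in rows, so rows that repeat a pose let the fingers close. It gives the time, the measured TCP pose, the force, the opening and the grip force at its end, in the units of the state.
- arm.read_state(): the state, without advancing time (a new reading comes with each control period).
- arm.get_image(name): name is "scene" or "top" or "wrist"; returns the picture (384x512x3 uint8, red, green, blue); there is no depth.
- arm.camera_params(name): a dict with "intrinsics" (3x3 intrinsics, pixels), "R" (3x3) and "t" (3): a world point X has camera coordinates R X + t. Camera axes: x right, y down, z forward; pixel columns grow to the right and rows downward; lengths in mm; the calibration is good to about 2 mm. A picture is of the moment at which its call begins: read the wrist's pose just before it. camera_params takes no time and is no camera call; for the wrist camera it gives the pose at the moment of the call.
- arm.job_done(): hands the job in; it is judged then, once.
The state is a dict: "clock": time; "joints": joint angles; "joint_vel": joint speeds; "joint_efforts": joint torques, N m; "position": TCP position; "ee_rot": TCP orientation; "contact_force": force on the tool from outside, world axes, zero at the start; "wrist_torque": the same for the moment, N m; "gripper_width": finger opening in mm; "grasp_force": force on a finger pad.
Only numpy, scipy, OpenCV 4.12 (cv2) and the standard library are available. Lean on these libraries where they do the work, as an engineer would, in place of code of your own. Each camera call takes 0.05 s, during which the arm holds its last target. There are 200 camera calls.

## Task

With the fingertips press the orange spring catch bar down, and while you hold it down push the teal tray by its upright lug past the catch, fully home against its stop in the beech-edged feeding bay. Then let go, so that the catch springs back up behind the tray and locks it. The dish rides along on the tray: never pick it up, and leave the tub, pipette, brush, canister and jar where they stand.

Things in the scene. Friction and masses are not known exactly. Their poses are not given: they have to be found in the camera images.
- slide_base: Feeding slide: white plate 220 x 270 x 8 mm fixed to the table, place and yaw vary. Two rails carry the teal tray, which slides along this body's +y to the beech-kerbed bay at the +y end; the orange catch bar lies along its +x side. Origin: centre of its underside, z up. The base is at most 42 mm high and its kerb is clear of the bar.
- tray (a joint): Travel of the teal tray along base +y, m: starts at 0 to 0.016; 0.100 is home at the end stop. While the catch is up, its pin stops the tray's steel tooth at about 0.058; the catch can rise behind the tooth only beyond 0.090. Friction about 1.5 N; it stays where left and cannot be lifted off.
- catch (a joint): How far the catch bar is pressed down, m: 0 up, 0.016 bottomed. The tray passes when it is 0.010 or deeper. A spring pushes it up: about 2 N at the top, 5.5 N fully down; let go, it springs up. The bar goes straight down, wherever along its length it is pressed.
- bar_top (a point): Centre of the flat orange top of the catch bar (goes down with it). The bar is 36 mm wide (base x) and 180 mm long (base y, 90 mm either way from here). Its top is 42 mm above the table when up, 26 mm fully down. Fingertips can slide along it while pressing. Its brass pin stands 54 mm along base +y and 42 mm along -x from here.
- lug (a point): Centre of the face to push (it looks to base -y) on the tray's upright teal lug: a plate 40 mm wide (base x), 8 mm thick, standing over the bar's centre line from 49 to 79 mm above the table, 7 mm clear of the raised bar; this point is 64 mm up and moves with the tray. Fingers pressing the bar on the lug's -y side meet this face with their sides when moved along base +y.
- tray_mid (a point): Centre of the tray's floor, 22 mm above the table. The tray is 116 x 118 mm with a rim 7 mm above its floor.
- dish: Loose blue-glazed ribbed dish, 84 mm across and 32 mm high, about 140 g, standing on the tray floor (some 13 mm of play to the rim). Origin: centre of its underside. It rides on the tray; its rim is 54 mm above the table and about 70 mm from the bar's centre line.
- tub: Bystander: closed teal vitamin tub with white screw top, 65 mm across, 82 mm high, beside the kerb end of the slide. Origin: centre of its underside.
- pipette: Bystander: clear pipette feeder with an orange bulb, lying, 145 mm long, 26 mm high at most, on the far side of the catch bar. Origin: on the table under its barrel.
- brush: Bystander: beech shell brush, lying bristles down, 165 mm long, 32 mm high, beside the starting end of the slide. Origin: on the table under the brush.
- canister: Bystander: can, 72 mm across, 110 mm high, at a side of the table. Origin: centre of its underside.
- jar: Bystander: jar, 68 mm across, 90 mm high, at a side of the table. Origin: centre of its underside.
Not all that is in view belongs to the job. What is meant by the dish is not green, purple or yellow, and is the larger of those in its own colour.

How it is judged (in metres and radians):
On the way, in this order (a step that is already met when the one before it is completed fails the run):
1. the fingers hold the catch bar down while the tray is still before the catch (value of joint catch above 0.009 m and value of joint tray below 0.065 m and contact force between the fingers and catch above 0.5 N), for 0.2 s.
2. the tray is pushed past the catch while the fingers still hold the bar down (value of joint tray above 0.085 m and value of joint catch above 0.008 m and contact force between the fingers and catch above 0.5 N), for 0.04 s.
At the end, for the whole second after the job is handed in: The tray is home in the feeding bay (within 8.5 mm of its stop, beyond the catch), the catch bar is up again (within 3 mm) behind it, and the dish stands level on the tray floor, within 30 mm of the tray's centre, at rest (value of joint tray above 0.0915 m and value of joint catch below 0.003 m and velocity of joint tray below 0.01 m/s and horizontal distance between dish and tray_mid below 0.03 m and height (world z) of dish below 0.028 m and angle between dish's own z axis and vertical below 0.1 rad and linear speed of dish below 0.02 m/s); the robot touches nothing.
It fails at once if the dish is lifted or tipped (height (world z) of dish above 0.035 m or angle between dish's own z axis and vertical above 0.35 rad).
It fails at once if the tub, pipette, brush, canister or jar is moved more than 25 mm or lifted (distance of any of tub, pipette, brush, canister, jar from where it was at the start of the episode above 0.025 m).
It also fails if it takes over 38 s, if anything falls off the work surface, if the arm or the gripper's body presses on something with over 40 N, if the wrist force passes 120 N, or if a joint passes its speed limit or range.

## Working session

There is one attempt and no reset: what is moved stays moved. The work goes in short steps, Python scripts to look and compute and a tool call to move; the robot and the scene stay as the last step left them, time stands still between calls to the robot, and variables do not carry over. Pictures are saved under pics/ and viewed, at most 10 in all, crops included, and the job is handed in when it is done.

Besides the shell and the picture viewer there is one more tool, called after "Request:" as name(argument=value, ...), one argument or row to a line, values as JSON. servo_tool: Moves the arm, as the interface text tells. Its arguments: {"type":"object","properties":{"rows":{"type":"array"}},"required":["rows"]}

```bash
mkdir -p pics; python3 - <<'E'
from bench import arm
import cv2,numpy as np
a=arm.get_image("top");b=arm.get_image("scene")
cv2.imwrite("pics/top.png",a[:,:,::-1]);cv2.imwrite("pics/scene.png",b[:,:,::-1])
for n in("top","scene"):
    p=arm.camera_params(n);print(n,p["intrinsics"],p["R"],p["t"])
s=arm.read_state();print(s["clock"],s["position"],s["ee_rot"],s["gripper_width"],s["contact_force"])
E
```

```text
top [[436.23030018   0.         256.15106371]
 [  0.         436.23030018 192.74352665]
 [  0.           0.           1.        ]] [[ 9.86762170e-03 -9.99949621e-01  1.84016115e-03]
 [-9.96095001e-01 -9.99101229e-03 -8.77207420e-02]
 [ 8.77347077e-02 -9.67380225e-04 -9.96143406e-01]] [ -17.70186862  534.0906675  1252.52176651]
scene [[393.23634314   0.         256.25759339]
 [  0.         393.23634314 186.77109321]
 [  0.           0.           1.        ]] [[-0.66844476  0.74352605 -0.01872456]
 [ 0.53901113  0.46692735 -0.70103198]
 [-0.51249253 -0.47869391 -0.71288396]] [ 364.65680939 -239.30422701 1675.83032817]
0.1 [ 269.82511529 -563.17592441  230.34070425] [-2.21445303e-01  9.75172298e-01  9.46909053e-04 -2.66032499e-04] 85.52827775551789 [-0.86978733 -0.33077269 -0.25497644]
```

View pics/top.png

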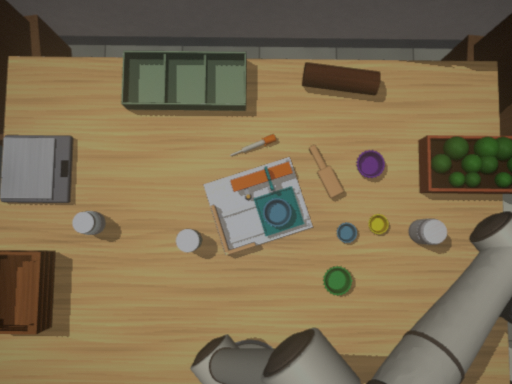

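View pics/scene.png

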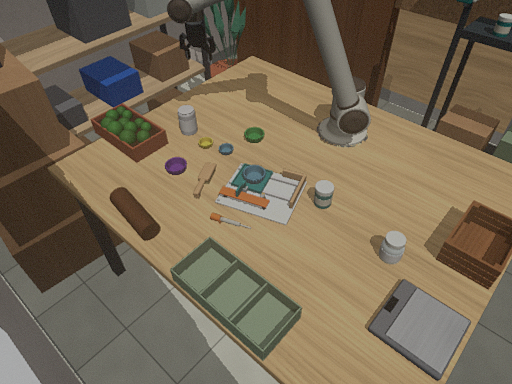

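The top view shows the white slide at about (258,205). The orange bar runs from (232,185) to (291,170), the teal lug crosses it at about (269,178), and the kerb is at the left end. The blue dishes are the one on the tray at (278,212), which is the larger, and a small one at (347,233). The target dish is the tray one. The pipette is at (255,145).

```bash
cat > h.py <<'E'
import numpy as np,cv2
from bench import arm
def ray(cam,uv,z):
    p=arm.camera_params(cam);K,R,t=map(np.array,(p["intrinsics"],p["R"],p["t"]))
    d=R.T@np.linalg.inv(K)@np.array([uv[0],uv[1],1.]);c=-R.T@t
    return c+d*(z-c[2])/d[2]
def proj(cam,X):
    p=arm.camera_params(cam);K,R,t=map(np.array,(p["intrinsics"],p["R"],p["t"]))
    x=K@(R@np.array(X,float)+t);return x[:2]/x[2]
E
python3 - <<'E'
from h import *
im=cv2.cvtColor(cv2.imread("pics/top.png"),cv2.COLOR_BGR2HSV)
m=cv2.inRange(im,(5,170,120),(15,255,255));m[:160]=0;m[200:]=0;m[:,:220]=0;m[:,300:]=0
ys,xs=np.nonzero(m);P=np.array([ray("top",(x,y),42) for x,y in zip(xs,ys)])[:,:2].astype(np.float32)
r=cv2.minAreaRect(P);box=cv2.boxPoints(r);c=np.array(r[0]);print("bar rect",r,len(xs))
e=[box[1]-box[0],box[2]-box[1]];L=max(e,key=np.linalg.norm);L/=np.linalg.norm(L);L*=np.sign(L[1])
by=L;bx=np.array([by[1],-by[0]]);print("by",by,"yaw",np.arctan2(-by[0],by[1]))
w=cv2.imread("pics/top.png")
# white plate
mw=cv2.inRange(im,(0,0,150),(179,45,255));mw[:155]=0;mw[255:]=0;mw[:,:203]=0;mw[:,315:]=0
ys,xs=np.nonzero(mw);Q=np.array([ray("top",(x,y),8) for x,y in zip(xs,ys)])[:,:2].astype(np.float32);print("plate",cv2.minAreaRect(Q))
mt=cv2.inRange(im,(78,90,40),(98,255,255));mt[:163]=0;mt[240:]=0;mt[:,:245]=0;mt[:,310:]=0
ys,xs=np.nonzero(mt)
for z in(79,):
    T=np.array([ray("top",(x,y),z)[:2]-c for x,y in zip(xs,ys)]);B=np.c_[T@bx,T@by]
    s=B[(B[:,0]>-28)];print("lug in bar frame",np.percentile(s,[0,10,50,90,100],axis=0),len(s))
for q in(-90,90):print(q,proj("top",[*(c+q*by),42]))
big=cv2.resize(w[150:260,195:325],None,fx=6,fy=6,interpolation=cv2.INTER_CUBIC)[:600]
cv2.imwrite("pics/crop.png",cv2.resize(w[145:255,200:330],(780,600) if 0 else (709,600),interpolation=cv2.INTER_CUBIC))
E
```

```text
bar rect ((580.3637084960938, -26.41979217529297), (30.776960372924805, 174.06661987304688), 18.321012496948242) 578
by [-0.3143405   0.94931024] yaw 0.31976187Traceback (most recent call last):
  File "<stdin>", line 11, in <module>
  File "h.py", line 4, in ray
    p=arm.camera_params(cam);K,R,t=map(np.array,(p["intrinsics"],p["R"],p["t"]))
ValueError: time passes only in moves, steps and waits
```

```bash
cat > h.py <<'E'
import numpy as np,cv2
from bench import arm
from functools import lru_cache
@lru_cache(None)
def cam_(cam):
    p=arm.camera_params(cam);return tuple(np.array(p[k]) for k in("intrinsics","R","t"))
def ray(cam,uv,z):
    K,R,t=cam_(cam);uv=np.atleast_2d(uv).astype(float)
    d=np.c_[uv,np.ones(len(uv))]@np.linalg.inv(K).T@R;c=-R.T@t
    return c+d*((z-c[2])/d[:,2])[:,None]
def proj(cam,X):
    K,R,t=cam_(cam)
    x=(np.atleast_2d(X)@R.T+t)@K.T;return x[:,:2]/x[:,2:]
E
cat > m.py <<'E'
from h import *
w=cv2.imread("pics/top.png");im=cv2.cvtColor(w,cv2.COLOR_BGR2HSV)
def pts(lo,hi,x0,x1,y0,y1,z):
    m=cv2.inRange(im[y0:y1,x0:x1],lo,hi);ys,xs=np.nonzero(m);return ray("top",np.c_[xs+x0,ys+y0],z)[:,:2].astype(np.float32)
P=pts((5,170,120),(15,255,255),220,300,160,200,42);r=cv2.minAreaRect(P);c=np.array(r[0])
v=np.linalg.svd(P-P.mean(0),full_matrices=False)[2][0];v*=np.sign(v[1]);print("rect",r,"PCA yaw",np.arctan2(-v[0],v[1]))
Q=pts((0,0,140),(179,50,255),203,315,155,258,8);print("plate",cv2.minAreaRect(Q))
T0=pts((78,90,40),(98,255,255),252,310,184,240,29);print("tray",cv2.minAreaRect(T0))
by=v;bx=np.array([by[1],-by[0]])
B=(P-c)@np.c_[bx,by]
for a in range(-90,90,20):
    s=B[(B[:,1]>=a)&(B[:,1]<a+20),0]
    if len(s):print("slice",a,s.min().round(1),s.max().round(1),len(s))
T=pts((78,90,40),(98,255,255),245,310,163,240,79);B=(T-c)@np.c_[bx,by];s=B[B[:,0]>-35]
print("lug",np.percentile(s,[0,10,50,90,100],axis=0).round(1),len(s))
print(proj("top",[[*(c+q*by),42] for q in(-90,90)]))
cv2.imwrite("pics/crop.png",cv2.resize(w[145:255,200:330],(709,600),interpolation=cv2.INTER_CUBIC))
E
python3 m.py
```

```text
rect ((580.3637084960938, -26.41979217529297), (30.776960372924805, 174.06661987304688), 18.321012496948242) PCA yaw 0.31903115
plate ((499.2635192871094, -16.475936889648438), (218.42428588867188, 269.4667663574219), 18.468914031982422)
tray ((493.78070068359375, -73.42645263671875), (138.4150848388672, 113.60828399658203), 18.47277069091797)
slice -90 -15.3 15.2 64
slice -70 -14.6 14.9 72
slice -50 -14.9 15.4 73
slice -30 -14.4 13.5 17
slice -10 -15.4 15.0 73
slice 10 -14.9 14.7 73
slice 30 -15.2 15.2 73
slice 50 -15.3 14.9 73
slice 70 -14.7 14.8 60
lug [[-33.2 -18.6]
 [-30.1 -18.4]
 [ -7.8 -16.6]
 [ 10.  -14.9]
 [ 14.9 -14.1]] 26
[[290.74533538 166.96998972]
 [231.47814367 185.7576799 ]]
```

View pics/crop.png

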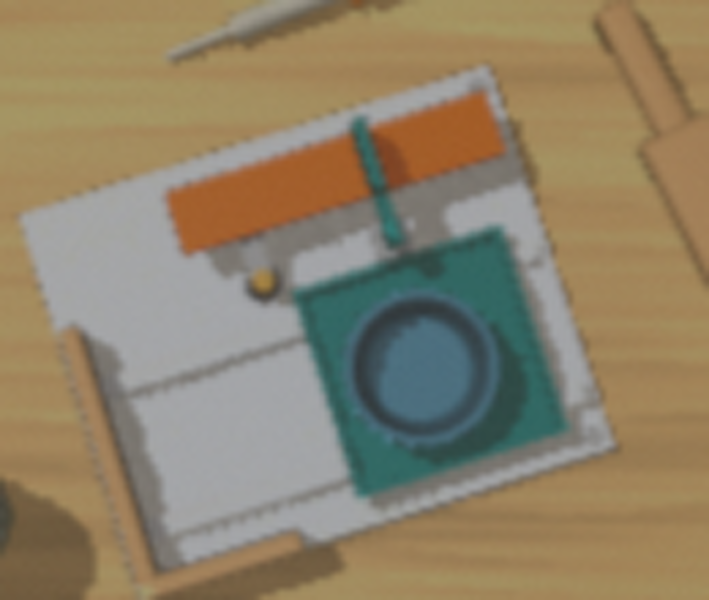

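The crop confirms the blue dish on the tray is the one meant. The plate fits 218 x 269 mm and the bar is 174 mm long, both at yaw 0.321. The bar centre is at (580,-26). The lug is at about -16.5 along base y, so its push face is near -20.5. I'll move above bar y = -50 with the fingers shut and the closing line along base y.

Request:
servo_tool(
  rows=[
    [[0,-50,30,0,0,0,0.02],[0,-100,60,0,0,0,0.04],[0,-150,90,0,0,0,0.06],[0,-205,120,0,0,0,0.08],[0,-260,154,0,0,0,0.1],[0,-315,187,0,0,0,0.126],[0,-370,220,0,0,0,0.126],[0,-425,252,0,0,0,0.126],[0,-470,279,0,0,0,0.126],[0,-506,300,0,0,0,0.126]],
  ],
)

```text
clock: 1.35
position: [597.6, -72.0, 230.7]
ee_rot: [-0.161, 0.987, 0.0, -0.0]
contact_force: [-0.1, -0.5, -0.3]
gripper_width: -0.1
grasp_force: 0.0
```

Request:
servo_tool(
  rows=[
    [[0,0,0,40,0,0,0],[0,0,0,80,0,0,0],[0,0,0,110,0,0,0],[0,0,0,130,0,0,0],[0,0,0,140,0,0,0],[0,0,0,140,0,0,0],[0,0,0,140,0,0,0]],
  ],
)

```text
clock: 2.22
position: [597.4, -74.4, 92.3]
ee_rot: [-0.16, 0.987, -0.0, 0.001]
contact_force: [-0.3, 0.3, 0.3]
gripper_width: 0.4
grasp_force: 0.0
```

```bash
python3 - <<'E'
from h import *
s=arm.read_state();print({k:np.round(s[k],3) for k in("clock","position","ee_rot","contact_force","gripper_width")})
p=np.array(s["position"][:2]);c=np.array([580.4,-26.4]);a=.321;by=np.array([-np.sin(a),np.cos(a)]);bx=np.array([np.cos(a),np.sin(a)])
print("bar frame",(p-c)@bx,(p-c)@by)
from scipy.spatial.transform import Rotation as R
y=R.from_quat(s["ee_rot"]).as_matrix()[:,1];print("err",np.arctan2(-y[0],y[1])-a)
a=arm.get_image("scene");cv2.imwrite("pics/s2.png",cv2.resize(a[140:260,180:340,::-1],(800,600),interpolation=cv2.INTER_CUBIC))
E
```

```text
{'clock': np.float64(2.225), 'position': array([597.447, -74.427,  92.289]), 'ee_rot': array([-0.16 ,  0.987, -0.   ,  0.001]), 'contact_force': array([-0.317,  0.335,  0.295]), 'gripper_width': np.float64(0.37)}
bar frame 1.0229824195692956 -50.952216398209934
err -4.157830841272636e-05
```

View pics/s2.png

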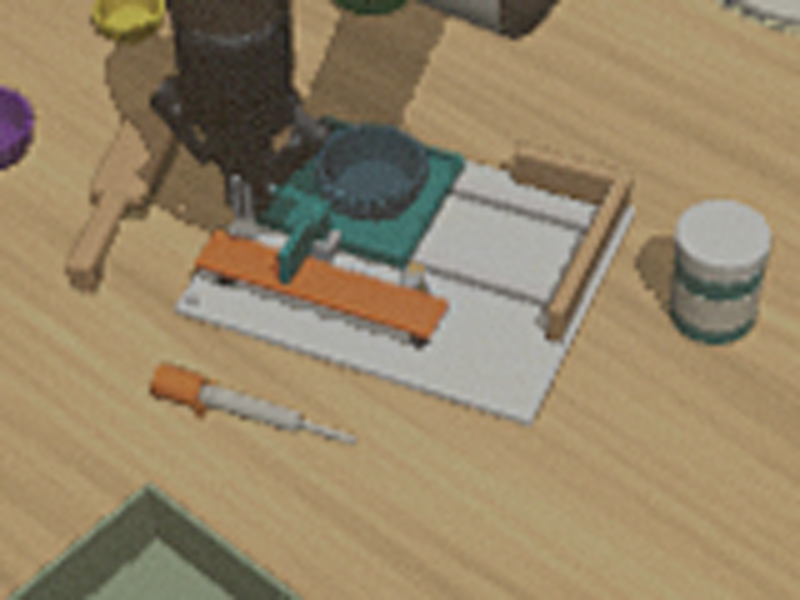

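The view is clear: the fingers hang over the bar's start-end side of the lug. The gripper's knuckles stick out toward the lug, though, so I'll turn a quarter turn to make the fingers' flat sides face it.

Request:
servo_tool(
  rows=[
    [[0,0,0,0,0,0,0.18],[0,0,0,0,0,0,0.36],[0,0,0,0,0,0,0.54],[0,0,0,0,0,0,0.72],[0,0,0,0,0,0,0.9],[0,0,0,0,0,0,1.08],[0,0,0,0,0,0,1.26],[0,0,0,0,0,0,1.43],[0,0,0,0,0,0,1.571],[0,0,0,0,0,0,1.571]],
  ],
)

```text
clock: 3.52
position: [597.2, -74.4, 92.2]
ee_rot: [0.584, 0.811, 0.001, 0.001]
contact_force: [-0.4, -0.2, -0.1]
gripper_width: -0.1
grasp_force: 0.0
```

Request:
servo_tool(
  rows=[
    [[0,0,0,15,0,0,0],[0,0,0,30,0,0,0],[0,0,0,42,0,0,0],[0,0,0,48,0,0,0],[0,0,0,54,0,0,0],[0,0,0,60,0,0,0],[0,0,0,63,0,0,0],[0,0,0,64,0,0,0],[0,0,0,64,0,0,0],[0,0,0,64,0,0,0]],
  ],
)

```text
clock: 4.78
position: [596.9, -74.5, 27.8]
ee_rot: [0.585, 0.811, 0.0, 0.0]
contact_force: [-3.4, 0.0, 4.9]
gripper_width: -0.2
grasp_force: 2.5
```

The bar is pressed about 14 mm with 4.9 N, which matches the spring. Now I'll push slowly along base +y, which is tool x.

Request:
servo_tool(
  rows=[
    [[0,6,0,0,0,0,0],[0,12,0,0,0,0,0],[0,17,0,0,0,0,0],[0,21,0,0,0,0,0],[0,26,0,0,0,0,0],[0,31,0,0,0,0,0],[0,37,0,0,0,0,0],[0,43,0,0,0,0,0],[0,49,0,0,0,0,0],[0,55,0,0,0,0,0]],
  ],
)

```text
clock: 6.02
position: [581.2, -22.1, 28.3]
ee_rot: [0.585, 0.811, 0.001, 0.002]
contact_force: [2.1, -4.7, 5.6]
gripper_width: 0.1
grasp_force: 2.5
```

```bash
python3 - <<'E'
from h import *
s=arm.read_state();print({k:np.round(s[k],2) for k in("clock","position","contact_force")})
p=np.array(s["position"][:2]);c=np.array([580.4,-26.4]);a=.321;by=np.array([-np.sin(a),np.cos(a)]);bx=np.array([np.cos(a),np.sin(a)])
print("bar frame",(p-c)@bx,(p-c)@by,"force bx,by",s["contact_force"][:2]@bx,s["contact_force"][:2]@by)
a=arm.get_image("scene");cv2.imwrite("pics/s3.png",cv2.resize(a[140:260,180:340,::-1],(800,600),interpolation=cv2.INTER_CUBIC))
E
```

```text
{'clock': np.float64(6.02), 'position': array([581.24, -22.06,  28.27]), 'contact_force': array([ 2.12, -4.71,  5.56])}
bar frame 2.1682996367327174 3.856823747515553 force bx,by 0.5234968868168637 -5.142425131674318
```

View pics/s3.png

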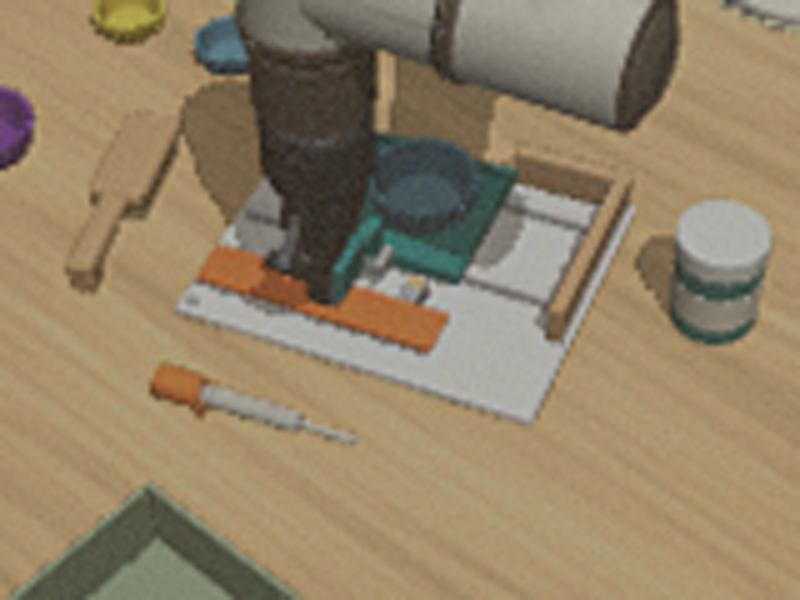

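The fingers press the bar and the lug is moving with them. The dish is centred on the tray and riding along. Continuing.

Request:
servo_tool(
  rows=[
    [[0,5,0,0.5,0,0,0],[0,10,0,1,0,0,0],[0,15,0,1,0,0,0],[0,20,0,1,0,0,0],[0,25,0,1,0,0,0],[0,30,0,1,0,0,0],[0,34,0,1,0,0,0],[0,37,0,1,0,0,0],[0,40,0,1,0,0,0],[0,42,0,1,0,0,0]],
  ],
)

```text
clock: 7.32
position: [569.2, 12.9, 26.9]
ee_rot: [0.582, 0.813, 0.005, -0.004]
contact_force: [1.8, -4.9, 4.9]
gripper_width: 0.0
grasp_force: 2.6
```

Request:
servo_tool(
  rows=[
    [[0,2,0,0,0,0,0],[0,4,0,0,0,0,0],[0,6,0,0,0,0,0],[0,8,0,0,0,0,0],[0,10,0,0,0,0,0],[0,10,0,0,0,0,0]],
  ],
)

```text
clock: 8.07
position: [566.5, 20.3, 26.9]
ee_rot: [0.58, 0.815, 0.007, -0.006]
contact_force: [1.3, -3.7, 5.9]
gripper_width: 0.2
grasp_force: 2.6
```

The TCP lags its command by about 7 mm at low tool force, so I'll check before going on.

```bash
python3 - <<'E'
from h import *
s=arm.read_state();print({k:np.round(s[k],3) for k in("clock","joints","joint_vel","joint_efforts","position","contact_force","wrist_torque")})
a=arm.get_image("scene");cv2.imwrite("pics/s4.png",cv2.resize(a[60:270,140:420,::-1],(800,600),interpolation=cv2.INTER_CUBIC))
E
```

```text
{'clock': np.float64(8.075), 'joints': array([ 0.311,  0.516, -0.362, -0.03 , -0.689, -3.097]), 'joint_vel': array([-0.001,  0.002,  0.002,  0.001, -0.001, -0.002]), 'joint_efforts': array([ 2.3880e+00, -3.6546e+01,  1.1007e+01,  1.3720e+00, -2.0900e-01,
        7.0000e-03]), 'position': array([566.51 ,  20.316,  26.853]), 'contact_force': array([ 1.325, -3.74 ,  5.946]), 'wrist_torque': array([-1.235, -0.583, -0.031])}
```

View pics/s4.png

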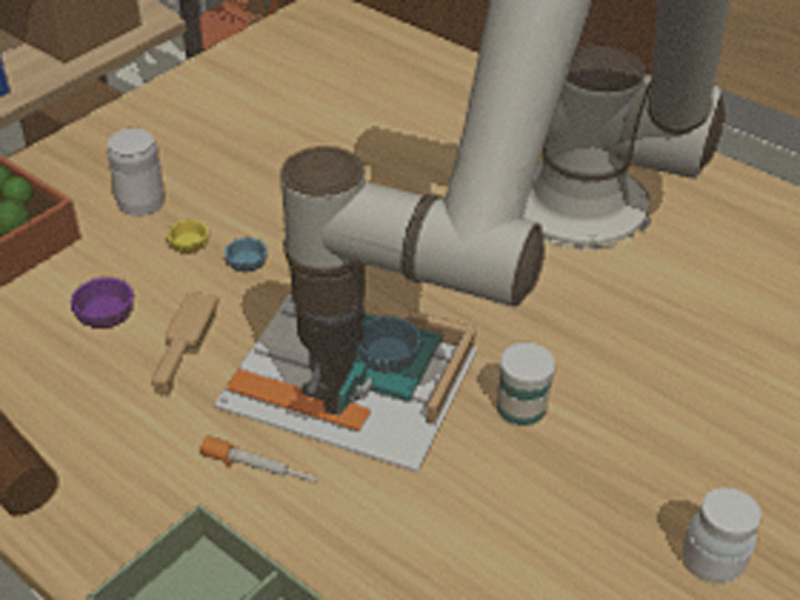

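Joint 6 has reached its range limit at -3.097; nothing is obstructing the arm. I'll yaw back slightly about tool z to free it, keeping the bar pressed.

Request:
servo_tool(
  rows=[
    [[0,0,0,0,0,0,-0.04],[0,0,0,0,0,0,-0.08],[0,0,0,0,0,0,-0.12],[0,0,0,0,0,0,-0.16],[0,0,0,0,0,0,-0.2],[0,0,0,0,0,0,-0.2]],
  ],
)

```text
clock: 8.88
position: [565.6, 20.6, 26.5]
ee_rot: [0.496, 0.868, 0.008, -0.006]
contact_force: [0.7, -1.3, 5.8]
gripper_width: 0.2
grasp_force: 2.7
```

```bash
cat > st.py <<'E'
from h import *
s=arm.read_state();print({k:np.round(s[k],2) for k in("clock","joints","position","ee_rot","contact_force")})
p=np.array(s["position"][:2]);c=np.array([580.4,-26.4]);a=.321;by=np.array([-np.sin(a),np.cos(a)]);bx=np.array([np.cos(a),np.sin(a)])
f=np.array(s["contact_force"][:2])
print("bar frame",(p-c)@bx,(p-c)@by,"force",f@bx,f@by)
from scipy.spatial.transform import Rotation as R
M=R.from_quat(s["ee_rot"]).as_matrix();print("tool->: base y shift per mm", M[:2,:2].T@by, "bx",M[:2,:2].T@bx,"tilt z",M[:,2].round(3))
E
python3 st.py
```

```text
{'clock': np.float64(8.88), 'joints': array([ 0.31,  0.52, -0.36, -0.03, -0.69, -2.9 ]), 'position': array([565.61,  20.62,  26.54]), 'ee_rot': array([ 0.5 ,  0.87,  0.01, -0.01]), 'contact_force': array([ 0.74, -1.25,  5.76])}
bar frame 0.800300807361598 49.28079732653509 force 0.30349455351174315 -1.4222861882794726
tool->: base y shift per mm [0.97745743 0.21020381] bx [-0.21029559  0.97763424] tilt z [-0.004  0.02  -1.   ]
```

Request:
servo_tool(
  rows=[
    [[0,2,0.4,0,0,0,0],[0,4,0.9,0,0,0,0],[0,6,1.3,0,0,0,0],[0,8,1.7,0,0,0,0],[0,9.5,2,0,0,0,0],[0,11,2.4,0,0,0,0],[0,12,2.6,0,0,0,0],[0,12,2.6,0,0,0,0]],
  ],
)

```text
clock: 9.88
position: [562.2, 30.7, 26.7]
ee_rot: [0.496, 0.868, 0.007, -0.006]
contact_force: [2.7, -8.7, 4.3]
gripper_width: -0.2
grasp_force: 2.6
```

```bash
python3 st.py; python3 - <<'E'
from h import *
a=arm.get_image("scene");cv2.imwrite("pics/s5.png",cv2.resize(a[150:240,210:330,::-1],(800,600),interpolation=cv2.INTER_CUBIC))
E
```

```text
{'clock': np.float64(9.88), 'joints': array([ 0.33,  0.51, -0.37, -0.03, -0.69, -2.92]), 'position': array([562.17,  30.74,  26.74]), 'ee_rot': array([ 0.5 ,  0.87,  0.01, -0.01]), 'contact_force': array([ 2.74, -8.67,  4.26])}
bar frame 0.726727096092386 59.97003414620651 force -0.1347928598722672 -9.08885544541932
tool->: base y shift per mm [0.97764657 0.20946084] bx [-0.20953999  0.97779684] tilt z [-0.003  0.018 -1.   ]
```

View pics/s5.png

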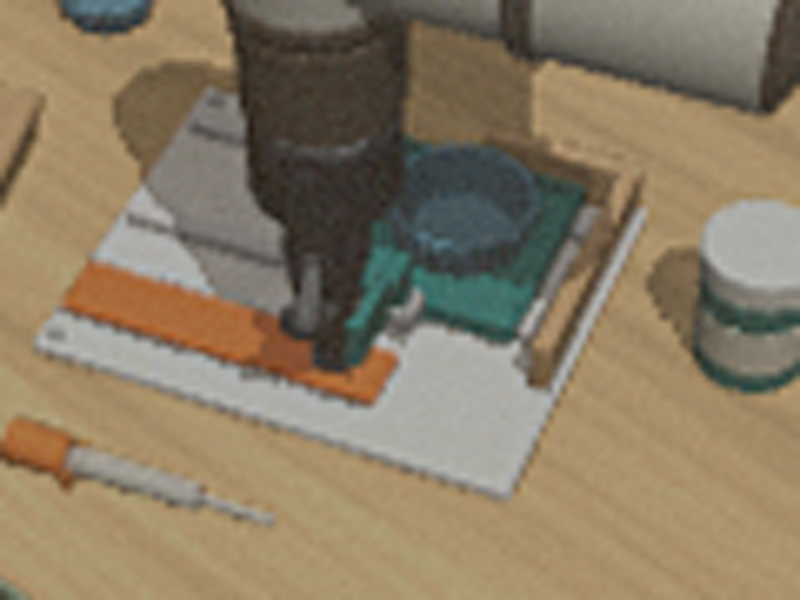

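The force along the push rose from about 5 N to 9 N, probably the stop. I'll confirm with a few more millimetres.

Request:
servo_tool(
  rows=[
    [[0,1,0.2,0,0,0,0],[0,2,0.4,0,0,0,0],[0,3,0.6,0,0,0,0],[0,3,0.6,0,0,0,0]],
  ],
)

```text
clock: 10.42
position: [561.9, 31.4, 26.9]
ee_rot: [0.497, 0.868, 0.006, -0.005]
contact_force: [8.1, -19.7, 2.8]
gripper_width: -0.0
grasp_force: 2.6
```

```bash
python3 st.py
```

```text
{'clock': np.float64(10.42), 'joints': array([ 0.33,  0.51, -0.37, -0.03, -0.68, -2.93]), 'position': array([561.95,  31.37,  26.86]), 'ee_rot': array([ 0.5 ,  0.87,  0.01, -0.01]), 'contact_force': array([  8.11, -19.74,   2.84])}
bar frame 0.716592297997277 60.6372796826987 force 1.4666463042541746 -21.2886333460073
tool->: base y shift per mm [0.9779413  0.20825674] bx [-0.20832559  0.97805582] tilt z [-0.003  0.016 -1.   ]
```

The force climbed to 21 N with no further motion, so the tray is home on its stop. I'll back off the lug, then lift.

Request:
servo_tool(
  rows=[
    [[0,-4,-0.9,0,0,0,0],[0,-8,-1.7,0,0,0,0],[0,-10,-2.1,0,0,0,0],[0,-10,-2.1,-5,0,0,0],[0,-10,-2.1,-12,0,0,0],[0,-10,-2.1,-20,0,0,0],[0,-10,-2.1,-40,0,0,0],[0,-10,-2.1,-80,0,0,0],[0,-10,-2.1,-120,0,0,0],[0,-10,-2.1,-120,0,0,0]],
  ],
)

```text
clock: 11.68
position: [565.3, 22.5, 149.4]
ee_rot: [0.496, 0.868, 0.009, -0.005]
contact_force: [0.0, -0.8, 0.2]
gripper_width: 0.3
grasp_force: 0.0
```

Request:
servo_tool(
  rows=[
    [[0,-40,0,-30,0,0,0],[0,-80,0,-60,0,0,0],[0,-130,0,-90,0,0,0],[0,-180,0,-90,0,0,0],[0,-180,0,-90,0,0,0]],
  ],
)

```text
clock: 12.3
position: [655.5, -137.1, 229.7]
ee_rot: [0.498, 0.867, 0.006, -0.009]
contact_force: [-0.5, -0.5, -0.9]
gripper_width: -0.2
grasp_force: 0.0
```

```bash
python3 st.py; python3 - <<'E'
from h import *
a=arm.get_image("scene");t=arm.get_image("top")
f=lambda i:cv2.resize(i,(400,300),interpolation=cv2.INTER_CUBIC)
cv2.imwrite("pics/s6.png",np.vstack([f(a[130:250,200:360,::-1]),f(t[140:260,180:340,::-1])]))
E
```

```text
{'clock': np.float64(12.3), 'joints': array([ 0.03,  0.47,  0.15, -0.02, -1.26, -2.63]), 'position': array([ 655.47, -137.08,  229.66]), 'ee_rot': array([ 0.5 ,  0.87,  0.01, -0.01]), 'contact_force': array([-0.48, -0.47, -0.92])}
bar frame 36.312574455267395 -128.71452423581587 force -0.6077961089067777 -0.2919180897945578
tool->: base y shift per mm [0.97855525 0.20483213] bx [-0.20480667  0.97879648] tilt z [-0.01  0.02 -1.  ]
```

View pics/s6.png

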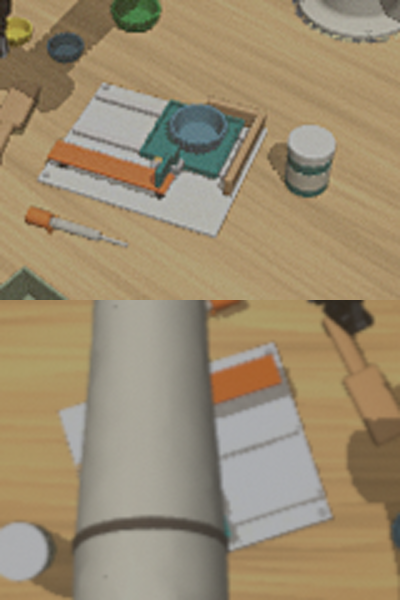

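The tray sits at the bay end with the dish upright on it, at about (197,128) in the picture. The bar appears raised, with a shadow under it. A quick numeric check of the bar's height and the tray's travel follows.

```bash
python3 - <<'E'
from h import *
a=.321;by=np.array([-np.sin(a),np.cos(a)]);bx=np.array([np.cos(a),np.sin(a)]);c=np.array([580.4,-26.4])
def rng(i,lo,hi,z,roi):
    x0,x1,y0,y1=roi;m=cv2.inRange(cv2.cvtColor(i[y0:y1,x0:x1],cv2.COLOR_RGB2HSV),lo,hi)
    n,l,st,_=cv2.connectedComponentsWithStats(m);k=1+st[1:,4].argmax();ys,xs=np.nonzero(l==k)
    B=(ray("scene",np.c_[xs+x0,ys+y0],z)[:,:2]-c)@np.c_[bx,by];return np.percentile(B,[1,99],axis=0).round(1).tolist()
now=arm.get_image("scene");old=cv2.imread("pics/scene.png")[:,:,::-1]
for n,i in(("old",old),("now",now)):
    print(n,"bar",rng(i,(5,170,100),(15,255,255),42,(212,275,180,212)),"tray",rng(i,(78,90,30),(98,255,255),29,(220,320,160,208)))
E
```

```text
old bar [[-13.7, -76.8], [-7.8, -56.5]] tray [[-160.0, -20.9], [-54.6, 39.7]]
now bar [[-13.6, -16.1], [-10.3, 6.7]] tray [[-160.3, 78.0], [-54.9, 137.7]]
```

```bash
python3 - <<'E'
from h import *
a=.321;by=np.array([-np.sin(a),np.cos(a)]);bx=np.array([np.cos(a),np.sin(a)]);c=np.array([580.4,-26.4])
now=arm.get_image("scene");old=cv2.imread("pics/scene.png")[:,:,::-1]
for i in(old,now):
    h=cv2.cvtColor(i,cv2.COLOR_RGB2HSV);m=cv2.inRange(h,(3,150,90),(18,255,255));m[:183]=0;m[212:]=0;m[:,:214]=0;m[:,275:]=0
    ys,xs=np.nonzero(m);B=(ray("scene",np.c_[xs,ys],42)[:,:2]-c)@np.c_[bx,by]
    s=(B[:,1]>-85)&(B[:,1]<-40);print(len(xs),np.percentile(B[s],[2,50,98],axis=0).round(1).tolist(),np.percentile(B,[1,99],axis=0).round(1).tolist())
E
```

```text
348 [[-14.3, -83.8], [2.1, -61.8], [18.1, -41.0]] [[-15.7, -87.3], [18.6, 86.0]]
343 [[-14.8, -84.5], [2.0, -61.8], [18.1, -40.3]] [[-15.2, -87.3], [18.5, 85.7]]
```

The bar's outline matches its starting height to within 0.5 mm, so the catch is up. The tray has travelled about 98 mm. Handing in.

```bash
python3 -c "
from bench import arm
print(arm.job_done())"
```

```text
the job is handed in; nothing more can be done
None
```

I pushed the tray about 98 mm, fully home against its stop, and the catch sprang back up behind it. The dish is still standing on the tray, and I've handed the job in; it returned no verdict.

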